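Set the panini press to melt height and lower its lid

TASK

Get the panini press ready to preheat for open melts. With its lid still up, push the red height lever away from the front of the press, past its first notch, until it sits at its second stop at the rear; then push the lid down by the top of its handle, without slamming it, until it rests on that stop, and come away. Push only, do not grip or lift anything, and leave the muffin, espresso cup, honey jar and tongs beside the press where they are.

Things in the scene. Friction and masses are not known exactly. Their poses are not given: they have to be found in the camera images.
- press: Panini press fixed to the worktop: metal housing 250 x 250 mm, deck 78 mm high, lid hinged at the rear, 240 mm wide; a lug sticks out from the lid's right side to y = -145 mm, 130 mm from the hinge. Origin: centre of the underside. x from its front to its rear, y to its left, z up. The front (dial, lamps, lid handle) looks roughly towards the robot; the height lever is on its right side.
- height_lever (a joint): Travel (m) of the red lever to the rear (press +x). 0 = front place, 0.030 = first notch, 0.060 = second stop (hard end 0.061); starts at the front. A sprung roller draws it into each place from up to 12 mm off; it takes about 9 N to push it over either ridge. It stays where left. It carries a stepped bar: the step under the lid's lug holds up the lid. With the lid down it is blocked.
- paddle (a point): Centre of the front face (press -x, the one to push) of the red upright paddle on the lever; moves with it. Paddle: 36 mm wide (press y), 18 mm thick (x), 54 mm tall, this point at half height, 84 mm above the worktop. It stands 80 mm clear of the housing's right side (centre at press y = -205 mm) and is reached freely from above. Axes as the press.
- lid (a joint): Opening angle of the lid (rad): 0 = fully shut; its front rises as it grows. Starts raised, 0.48 to 0.64. The hinge is stiff: the lid stays where it is left and needs some 2 to 4 N down on the handle. On the lever's first step it rests at 0.09, on the second step at 0.185.
- handle (a point): Centre of the top face of the lid's black handle bar (160 mm wide along the hinge, 32 mm deep, 24 mm thick). Turns with the lid: when shut 282 mm in front of the hinge and 16 mm above it. On the second stop it is 0.18 m above the worktop, at the start 0.25 to 0.30 m. y along the hinge, x to the rear along the lid, z out of its top. A 21 mm gap, crossed by two arms, parts bar and lid.
- hinge (a point): Middle of the lid's hinge axis, which is level and runs along the press's y; 125 mm behind the centre of the press, 112 mm above the worktop. Fixed to the press.
- the_muffin: Muffin in a paper case, loose, 85 mm wide, 73 mm tall, left of the press. Origin: centre of its underside.
- the_espresso_cup: White and pink espresso cup, loose, 60 mm across with a handle (87 mm over all), 56 mm tall, in front of the press to the left. Origin: under the cup.
- the_honey_jar: Honey jar with a green lid, loose, 66 mm wide, 84 mm tall, to the right of the height lever. Origin: centre of its underside.
- the_tongs: Serving tongs lying loose, 319 x 63 x 37 mm, left of the press. Origin: centre of the underside, length along x.

How it is judged:
By the outcome, as a careful person would: the job done as asked, in the order asked, and still so for the second after the job is handed in, with the robot touching nothing.
It also fails if it takes over 61 s, if anything falls off the work surface, if the arm or the gripper's body presses on something with over 40 N, if the wrist force passes 120 N, or if a joint passes its speed limit or range.

ROBOT

A 6-joint arm with a two-finger parallel gripper is mounted at the origin on a cart in front of the work surface, level with it; the furniture and walls round the work are solid. World frame = base frame: x ahead of the robot, y to its left, z up, the work surface at z = 0. Lengths are in m, angles in rad, forces in N, time in s.
With the tool pointing down it reaches from about 0.425 to 0.95 m from the base axis. Payload 3.5 kg.
Tool frame: the origin (TCP) lies at the very end of the fingers, on their centre line; the grasp point (between the pads) lies 19 mm behind it; z points along the fingers, y is the direction in which the jaws open and shut (so a half turn about z gives the same grasp; the last joint's range is limited). The gripper opens to 85 mm and grips with 20 to 120 N. Pads are 22 mm wide; open, the fingers measure 114 mm over their backs; the gripper's body (76 mm by 85 mm) begins 54 mm behind the grasp point. The pads swing forward as they close: fully open they stand 13 mm farther back than shut.
Start: joints at [0.965, 0.286, 1.577, -0, 1.279, -0.15], TCP at [0.297, 0.606, 0.231] pointing down, gripper open.
Joint ranges: [-2.77, 2.77], [-0.9, 2.22], [0.21, 2.48], [-1.53, 4.67], [0.24, 2.81], [-2.84, 2.84]. Speed limits (rad/s): [2.79, 2.79, 3.14, 3.14, 3.14, 3.14].

INTERFACE

Orientations are given as a unit quaternion [x, y, z, w].
In Python, from plant import get_state, read_camera, get_calibration, ticket, search_frame, cut_out, pinpoint gives the robot as it stands.
- The arm moves only by the tool move_arm, never from a script. Its argument "plan" is a list that holds one entry, the list of rows, each a list of 7 numbers: the turn, a rotation vector about the tool's x, y, z in degrees, then the shift along the tool's x, y, z in m, then the finger opening in m, from 0 to 0.0854. In form: [[[ax, ay, az, x, y, z, hand], ...]]. A call has exactly 5 rows; each row is the pose to reach, as a shift and turn from the pose measured when the call began, along the tool's axes at that moment; what a row does not reach only later rows make up. A row lasts 1/8 s, in which the tool goes at most 62.5 mm and 10.7 degrees, less where a joint would pass 70% of its speed; a pose out of reach is approached as far as the arm can. A call with a gripper value outside its range is refused whole. The fingers move at their own pace and stop on an object; "force" is the grip in N (left out, the last holds). Time passes only in rows, so rows that repeat a pose let the fingers close, or fill a call up. It gives the time, the measured TCP pose, the force and the opening at its end, in the units of the state.
- get_state(): the state, without advancing time (a new reading comes with each control period).
- read_camera(name): name is "side" or "top" or "wrist"; returns the picture (480x640x3 uint8, red, green, blue); there is no depth.
- get_calibration(name): a dict with "mtx" (3x3 intrinsics, pixels), "extrinsics" (4x4, takes a point from camera to world coordinates); the wrist camera has in their place "hand_eye" (4x4, takes a point from camera to tool coordinates, whose origin is the TCP and whose axes are the flange's). Camera axes: x right, y up, looking along -z (the intrinsics and any distortion apply to the point x, -y, -z); pixel columns grow to the right and rows downward; lengths in m; the calibration is good to about 2 mm. A picture is of the moment at which its call begins: read the wrist's pose just before it. get_calibration takes no time and is no camera call.
- ticket.sign_off(): hands the job in, once; it reports no verdict.
Trained networks look in the newest picture that a camera, given by its name, has taken for a name from the list of things; names that differ only in an ending like _2 or _b are one class to them, and where a whole thing is asked for, a point or a joint stands for the part that bears it (a point fixed in the world has none). Each returns a list of dicts, best first, with "p" (0 to 1); they miss things now and then, are a little off and sometimes report something else, mostly with a low value. They report only what shows in the picture. A call takes as long as a camera call.
- search_frame(camera, query): "centre" ([column, row] in pixels, amid what is visible of it).
- cut_out(camera, query): "pixels" (480x640 bool, what is visible of it) and "centre" ([column, row] in pixels, amid what is visible of it).
- pinpoint(camera, query): "centre" ([column, row] in pixels: a listed point, or the origin of a listed thing).
The state is a dict: "time": time; "qpos": joint angles; "dq": joint speeds; "joint_efforts": joint torques, N m; "eef_pos": TCP position; "tcp_rot": TCP orientation; "contact_force": force on the tool from outside, world axes, zero at the start; "wrist_torque": the same for the moment, N m; "opening": opening from 0.0 (shut) to 1.0 (fully open).
Only numpy, scipy, OpenCV 4.12 (cv2) and the standard library are available. Lean on these libraries where they do the work, as an engineer would, in place of code of your own. Each camera call takes 0.05 s, during which the arm holds its last target.

## Working session

There is one attempt and no reset: what is moved stays moved. The work goes in short steps, Python scripts to look and compute and a tool call to move; the robot and the scene stay as the last step left them, time stands still between calls to the robot, and variables do not carry over. Pictures are saved under pics/ and viewed, and the job is handed in when it is done.

Besides the shell and the picture viewer there is one more tool, called as name(argument=value, ...), one argument or row to a line, values as JSON. move_arm: Moves the arm, as the interface text tells. Its arguments: {"type":"object","properties":{"plan":{"type":"array","items":{"type":"array","items":{"type":"array","items":{"type":"number"}}}},"force":{"type":"number"}},"required":["plan"]}

```bash
mkdir -p pics; ls; python3 - <<'E'
from plant import *
import cv2,numpy as np
s=get_state();print({k:np.round(v,3) for k,v in s.items()})
for c in("side","top","wrist"):
    im=read_camera(c);cv2.imwrite(f"pics/{c}0.png",im[:,:,::-1])
    print(c,{k:np.round(v,3).tolist() for k,v in get_calibration(c).items()})
    for q in("paddle","handle","hinge","press"):
        r=pinpoint(c,q);print(c,q,[(np.round(d["centre"],1),round(d["p"],2)) for d in r[:2]])
E
```

```text
pics
{'time': np.float64(0.0), 'qpos': array([ 0.965,  0.287,  1.578,  0.   ,  1.279, -0.15 ]), 'dq': array([-0.002, -0.001, -0.002,  0.001,  0.001,  0.001]), 'joint_efforts': array([ 1.0000e-03, -4.0597e+01, -2.9263e+01, -0.0000e+00,  6.0000e-03,
       -0.0000e+00]), 'eef_pos': array([0.297, 0.606, 0.23 ]), 'tcp_rot': array([ 0.226,  0.974, -0.001, -0.   ]), 'contact_force': array([-0.549,  0.535, -0.325]), 'wrist_torque': array([-0.075, -0.038, -0.013]), 'opening': np.float64(1.002)}
side {'mtx': [[488.12, 0.0, 314.731], [0.0, 488.12, 240.253], [0.0, 0.0, 1.0]], 'extrinsics': [[-0.916, -0.326, 0.235, 0.803], [0.402, -0.755, 0.518, 0.699], [0.008, 0.569, 0.822, 0.93], [0.0, 0.0, 0.0, 1.0]]}
side paddle [(array([262.2, 169.6]), 0.73)]
side handle []
side hinge [(array([264. , 274.7]), 0.65)]
side press [(array([403.5, 352.6]), 0.65)]
top {'mtx': [[468.662, 0.0, 316.922], [0.0, 468.662, 243.82], [0.0, 0.0, 1.0]], 'extrinsics': [[-0.363, 0.857, -0.366, 0.095], [-0.932, -0.338, 0.133, 0.348], [-0.01, 0.389, 0.921, 1.238], [0.0, 0.0, 0.0, 1.0]]}
top paddle [(array([393.1, 206.2]), 0.74)]
top handle [(array([360.8, 231.5]), 0.69), (array([300.4, 326.7]), 0.61)]
top hinge [(array([287.8, 203.9]), 0.83)]
top press [(array([322.3, 244.1]), 0.9), (array([300.4, 325.5]), 0.65)]
wrist {'mtx': [[365.765, 0.0, 322.189], [0.0, 365.765, 240.342], [0.0, 0.0, 1.0]], 'hand_eye': [[0.001, 0.962, 0.272, 0.068], [1.0, -0.0, -0.001, 0.0], [-0.001, 0.272, -0.962, -0.142], [0.0, 0.0, 0.0, 1.0]]}
wrist paddle []
wrist handle []
wrist hinge []
wrist press []
```

View pics/side0.png

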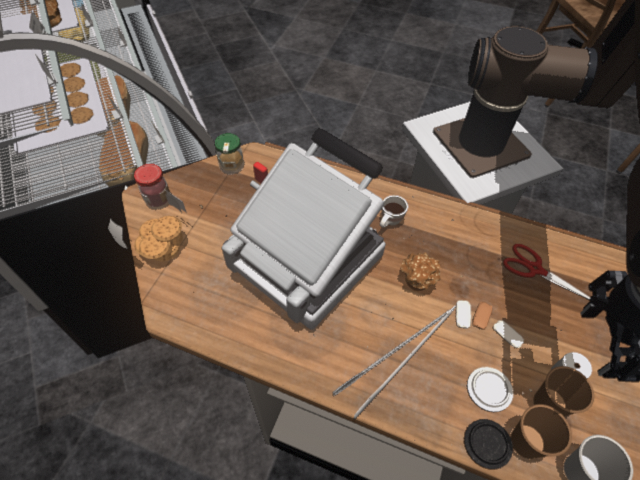

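View pics/top0.png

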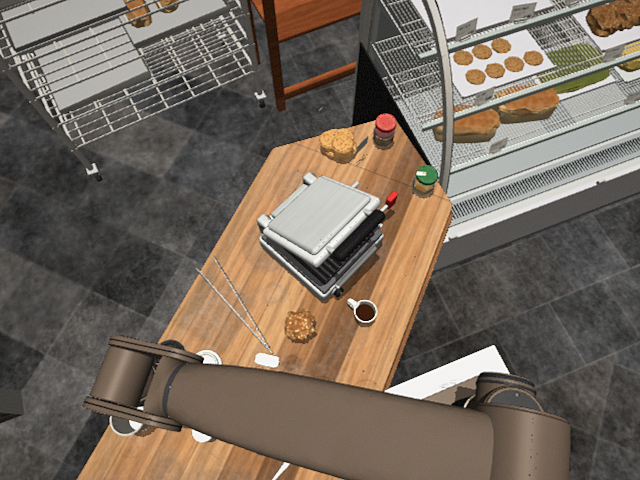

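The side view shows the raised lid with its handle at about (347,152), the paddle at (262,172), the honey jar at (229,152) and the cup at (394,210). In the top view the paddle is at (392,200) and the handle runs from (340,257) to (382,220). Next I'll compute the geometry.

```bash
cat > h.py <<'E'
import numpy as np,cv2
from plant import *
def ray(c,px):
    k=get_calibration(c);E=np.array(k["extrinsics"]);M=np.array(k["mtx"])
    d=np.linalg.solve(M,[px[0],px[1],1]);d=np.array([d[0],-d[1],-d[2]])
    return E[:3,3],E[:3,:3]@d
def atz(c,px,z):
    o,d=ray(c,px);return o+d*(z-o[2])/d[2]
def tri(l):
    A=0;b=0
    for c,p in l:
        o,d=ray(c,p);d=d/np.linalg.norm(d);P=np.eye(3)-np.outer(d,d);A=A+P;b=b+P@o
    X=np.linalg.solve(A,b);return X
def proj(c,X):
    k=get_calibration(c);E=np.array(k["extrinsics"]);M=np.array(k["mtx"])
    p=E[:3,:3].T@(np.asarray(X)-E[:3,3]);q=M@[p[0],-p[1],-p[2]];return q[:2]/q[2]
E
python3 - <<'E'
from h import *
np.set_printoptions(precision=3,suppress=True)
for c,q,z,p in[("side","pad",.084,(262.2,169.6)),("top","pad",.084,(393.1,206.2)),("side","hinge",.112,(264,274.7)),("top","hinge",.112,(287.8,203.9)),("top","press",0,(322.3,244.1)),("top","handle",.28,(360.8,231.5))]:print(c,q,atz(c,p,z))
print(tri([("side",(262.2,169.6)),("top",(393.1,206.2))]),tri([("side",(264,274.7)),("top",(287.8,203.9))]))
print("handle ends L/R",tri([("side",(376,168)),("top",(340,256))]),tri([("side",(319,135)),("top",(381,216))]))
for c in("side","top"):
    read_camera(c)
    for q in("the_honey_jar","the_espresso_cup","the_muffin","the_tongs"):
        r=pinpoint(c,q);print(c,q,[(d["centre"],round(d["p"],2),atz(c,d["centre"],0)) for d in r[:1]])
E
python3 - <<'E'
import cv2
for n,(x,y,w,h) in dict(side=(190,100,220,230),top=(240,120,220,220)).items():
    im=cv2.imread(f"pics/{n}0.png")[y:y+h,x:x+w];cv2.imwrite(f"pics/{n}0z.png",cv2.resize(im,None,fx=2.6,fy=2.6,interpolation=3))
E
```

```text
side pad [ 0.593 -0.067  0.084]
top pad [ 0.581 -0.055  0.084]
side hinge [0.692 0.219 0.112]
top hinge [0.68  0.216 0.112]
top press [0.58  0.155 0.   ]
top handle [0.467 0.108 0.28 ]
[ 0.589 -0.063  0.079] [0.689 0.213 0.098]
handle ends L/R [0.438 0.169 0.255] [0.498 0.04  0.249]
side the_honey_jar [([235.0, 168.3], 0.91, array([ 0.635, -0.175,  0.   ]))]
side the_espresso_cup [([385.6, 223.3], 0.68, array([0.363, 0.135, 0.   ]))]
side the_muffin [([414.3, 283.3], 0.68, array([0.383, 0.304, 0.   ]))]
side the_tongs [([402.1, 355.9], 0.96, array([ 0.49 ,  0.439, -0.   ]))]
top the_honey_jar [([416.9, 187.3], 0.9, array([ 0.648, -0.178, -0.   ]))]
top the_espresso_cup [([359.0, 312.9], 0.96, array([0.356, 0.137, 0.   ]))]
top the_muffin [([299.2, 325.6], 0.65, array([0.383, 0.3  , 0.   ]))]
top the_tongs [([236.3, 306.5], 0.88, array([0.494, 0.441, 0.   ]))]
```

View pics/side0z.png

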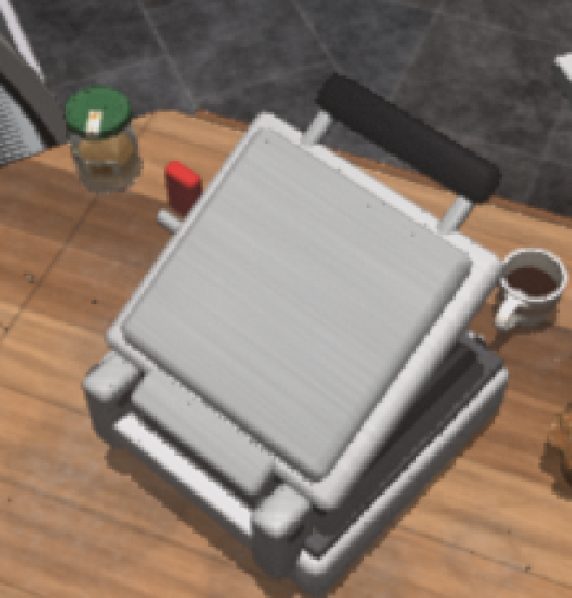

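View pics/top0z.png

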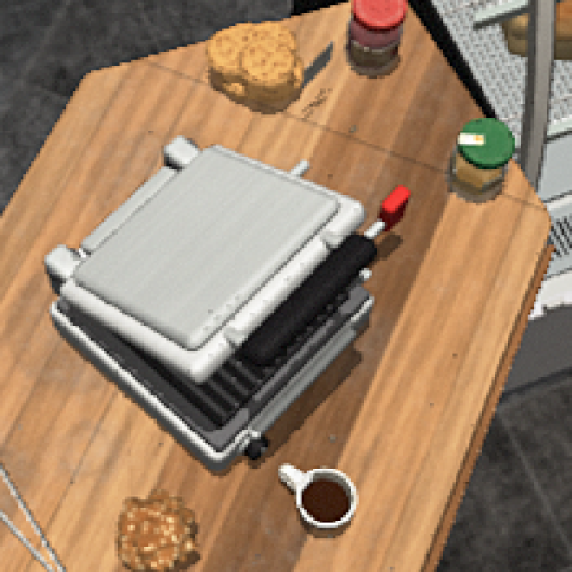

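```bash
cat > fit.py <<'E'
from h import *
from scipy.optimize import least_squares
obs=[("side","pad",(262.2,169.6),1),("top","pad",(393.1,206.2),1),("side","hinge",(264,274.7),1),("top","hinge",(287.8,203.9),1),("top","press",(322.3,244.1),.7),("top","hand",(360.8,231.5),1)]
def pts(p):
    x,y,ps,px,a=p;X=np.array([np.cos(ps),np.sin(ps),0]);Y=np.array([-X[1],X[0],0]);O=np.array([x,y,0])
    H=O+.125*X+[0,0,.112]
    return dict(press=O,hinge=H,pad=O+px*X-.205*Y+[0,0,.084],hand=H-X*(.282*np.cos(a)+.016*np.sin(a))+np.array([0,0,1])*(.282*np.sin(a)+.016*np.cos(a)))
r=least_squares(lambda p:np.concatenate([w*(proj(c,pts(p)[q])-u) for c,q,u,w in obs]+[[ (p[4]-.56)*10]]),[.572,.163,.43,-.08,.56],loss="soft_l1")
if __name__=="__main__":
    np.set_printoptions(precision=3,suppress=True)
    print(r.x)
    for c,q,u,w in obs:print(c,q,proj(c,pts(r.x)[q])-u)
    for k,v in pts(r.x).items():print(k,v)
    # handle end projections
    Y=np.array([-np.sin(r.x[2]),np.cos(r.x[2]),0])
    for c in("side","top"):
        print(c,[proj(c,pts(r.x)["hand"]+s*.08*Y) for s in(1,-1)])
    from scipy.spatial.transform import Rotation as R
    s=get_state();Rt=R.from_quat(s["tcp_rot"]).as_matrix();print(s["time"],s["eef_pos"]);print(Rt)
    print("jp")
E
python3 fit.py
```

```text
[ 0.579  0.16   0.465 -0.088  0.557]
side pad [1.278 1.189]
top pad [ 0.696 -4.172]
side hinge [ 0.427 -1.269]
top hinge [-1.297 -3.202]
top press [-1.464  0.86 ]
top hand [ 0.34  -0.161]
press [0.579 0.16  0.   ]
hinge [0.691 0.216 0.112]
pad [ 0.592 -0.062  0.084]
hand [0.469 0.105 0.275]
side [array([381.91, 162.99]), array([314.839, 124.32 ])]
top [array([337.814, 255.942]), array([383.488, 207.766])]
1.25 [0.297 0.606 0.231]
[[-0.898  0.44   0.   ]
 [ 0.44   0.898  0.   ]
 [-0.     0.    -1.   ]]
jp
```

move_arm(
  plan=[
    [[0,0,10,0,0,-0.05,0],[0,0,20,-0.01,-0.01,-0.1,0],[0,0,30,-0.04,-0.04,-0.14,0],[0,0,40,-0.08,-0.08,-0.15,0],[0,0,50,-0.12,-0.12,-0.15,0]],
  ],
)

```text
time: 1.88
eef_pos: [0.3526, 0.4444, 0.3835]
tcp_rot: [0.618, 0.786, 0.002, 0.0]
contact_force: [0.5, -1.2, 0.1]
opening: -0.002
```

```bash
cat > go.py <<'E'
import sys
from h import *
from scipy.spatial.transform import Rotation as R
def go(t,yaw=26.):
    s=get_state();Q=R.from_quat(s["tcp_rot"]);a=np.radians(yaw)
    D=np.array([[np.cos(a),np.sin(a),0],[np.sin(a),-np.cos(a),0],[0,0,-1]]).T
    rv=np.degrees((Q.inv()*R.from_matrix(D)).as_rotvec())
    d=Q.as_matrix().T@(np.array(t)-s["eef_pos"])
    np.set_printoptions(precision=4,suppress=True)
    print("t",s["time"],"pos",s["eef_pos"],"rv",rv,"d",d,"F",s["contact_force"])
if __name__=="__main__": go([float(v) for v in sys.argv[1:4]])
E
python3 go.py .538 -.088 .38
```

```text
t 1.875 pos [0.3526 0.4444 0.3835] rv [ 0.1145 -0.2226 77.6041] d [-0.5611  0.0549  0.0028] F [ 0.4785 -1.2189  0.0607]
```

move_arm(
  plan=[
    [[0,0,10,-0.06,0.005,0,0],[0,0,20,-0.12,0.01,0,0],[0,0,30,-0.18,0.015,0,0],[0,0,40,-0.24,0.02,0,0],[0,0,50,-0.3,0.03,0,0]],
  ],
)

```text
time: 2.5
eef_pos: [0.4525, 0.1581, 0.3837]
tcp_rot: [0.894, 0.448, 0.003, -0.0]
contact_force: [0.9, 0.4, 0.1]
opening: -0.003
```

```bash
python3 go.py .538 -.088 .30
```

```text
t 2.5 pos [0.4525 0.1581 0.3837] rv [ 0.0504 -0.3122 27.2885] d [-0.1466  0.2155  0.0834] F [0.9107 0.4386 0.0934]
```

move_arm(
  plan=[
    [[0,0,9,-0.034,0.05,0,0],[0,0,18,-0.068,0.1,0,0],[0,0,27.3,-0.1,0.148,0,0],[0,0,27.3,-0.13,0.19,0,0],[0,0,27.3,-0.147,0.215,0,0]],
  ],
)

```text
time: 3.12
eef_pos: [0.5372, -0.0908, 0.3832]
tcp_rot: [0.975, 0.224, 0.003, -0.001]
contact_force: [-0.2, 0.7, -0.0]
opening: -0.002
```

```bash
python3 - <<'E'
from h import *
from scipy.spatial.transform import Rotation as R
np.set_printoptions(precision=4,suppress=True)
s=get_state();im=read_camera("wrist");cv2.imwrite("pics/wrist1.png",im[:,:,::-1])
k=get_calibration("wrist");T=np.eye(4);T[:3,:3]=R.from_quat(s["tcp_rot"]).as_matrix();T[:3,3]=s["eef_pos"]
E=T@np.array(k["hand_eye"])
def wz(px,z):
    d=np.linalg.solve(np.array(k["mtx"]),[*px,1]);d=E[:3,:3]@[d[0],-d[1],-d[2]];o=E[:3,3];return o+d*(z-o[2])/d[2]
print(s["eef_pos"])
for q,z in(("paddle",.084),("handle",.26),("hinge",.112),("the_honey_jar",0)):
    for d in pinpoint("wrist",q)[:1]:print(q,d["centre"],d["p"],wz(d["centre"],z))
im=read_camera("side");cv2.imwrite("pics/side1.png",im[:,:,::-1])
E
python3 go.py .538 -.088 .08
```

```text
[ 0.5372 -0.0908  0.3832]
paddle [320.4, 142.8] 0.95 [ 0.5952 -0.0605  0.084 ]
handle [34.3, 190.3] 0.67 [0.4759 0.1117 0.26  ]
the_honey_jar [421.0, 152.7] 0.72 [ 0.6439 -0.1928  0.    ]
t 3.425 pos [ 0.5367 -0.0873  0.3835] rv [-0.0358 -0.3323  0.0483] d [-0.0009  0.0014  0.3035] F [0.4005 0.8072 0.9634]
```

View pics/wrist1.png

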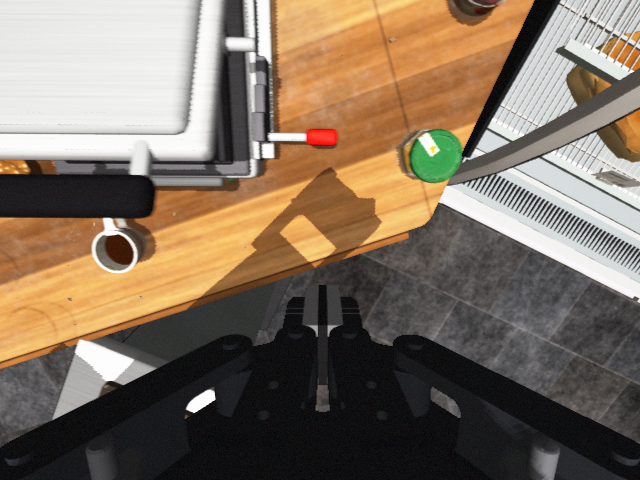

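View pics/side1.png

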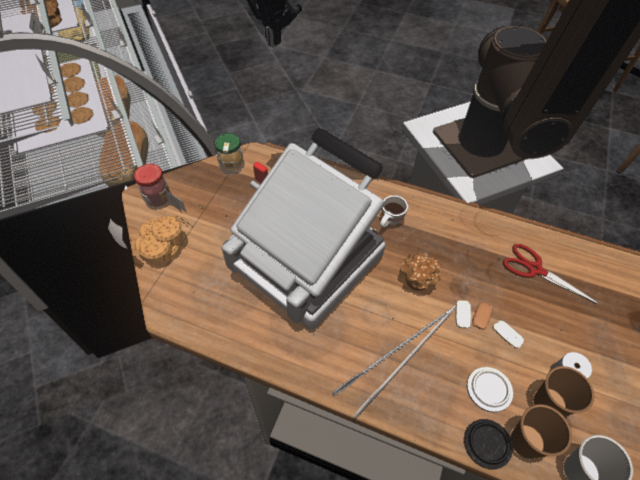

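The wrist view shows the paddle at (320,137) straight ahead of the fingers, the jar at (433,155) well clear, and the housing edges parallel to the tool axis. I'll descend in front of the paddle.

move_arm(
  plan=[
    [[0,-0.3,0,0,0.001,0.06,0],[0,-0.3,0,0,0.002,0.12,0],[0,-0.3,0,0,0.002,0.18,0],[0,-0.3,0,0,0.002,0.24,0],[0,-0.3,0,0,0.002,0.3,0]],
  ],
)

```text
time: 4.05
eef_pos: [0.5392, -0.0867, 0.0826]
tcp_rot: [0.974, 0.226, 0.001, 0.0]
contact_force: [-0.0, 0.5, 0.8]
opening: -0.003
```

```bash
python3 go.py .595 -.061 .078;python3 - <<'E'
from h import *
im=read_camera("top");cv2.imwrite("pics/top2.png",cv2.resize(im[120:340,260:480,::-1],None,fx=2.6,fy=2.6))
im=read_camera("wrist");cv2.imwrite("pics/wrist2.png",im[:,:,::-1])
E
```

```text
t 4.05 pos [ 0.5392 -0.0867  0.0826] rv [ 0.038  -0.1134  0.169 ] d [0.0614 0.0015 0.0047] F [-0.0039  0.4517  0.8304]
```

View pics/wrist2.png

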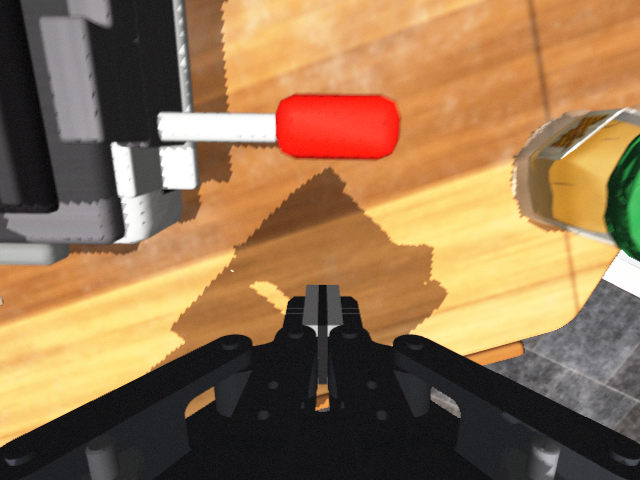

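View pics/top2.png

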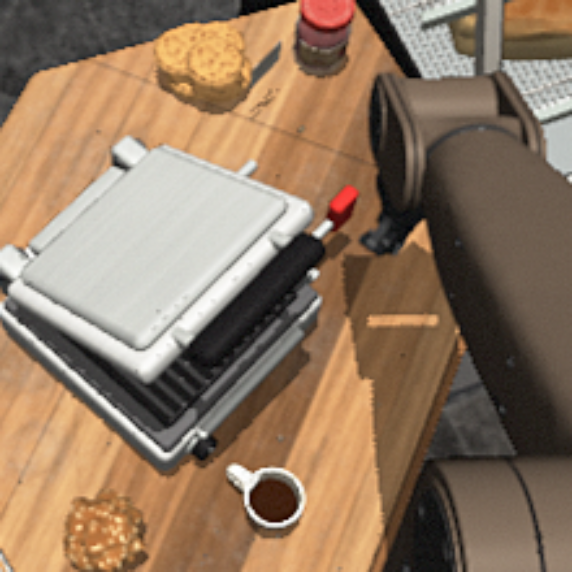

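The paddle is 16 px (about 5 mm) right of the finger line at (338,127). I'll shift over and creep forward to it.

move_arm(
  plan=[
    [[0,0,0,0.015,0.003,0.003,0],[0,0,0,0.03,0.004,0.005,0],[0,0,0,0.04,0.004,0.005,0],[0,0,0,0.046,0.004,0.005,0],[0,0,0,0.052,0.004,0.005,0]],
  ],
)

```text
time: 4.78
eef_pos: [0.582, -0.0654, 0.0715]
tcp_rot: [0.974, 0.226, -0.006, -0.004]
contact_force: [-3.1, -1.4, 2.9]
opening: 0.001
```

```bash
python3 go.py .595 -.061 .078;python3 - <<'E'
from h import *
im=read_camera("wrist");cv2.imwrite("pics/wrist3.png",im[:,:,::-1])
E
```

```text
t 4.775 pos [ 0.582  -0.0654  0.0715] rv [-0.6542  0.604   0.1725] d [ 0.0136  0.0017 -0.0066] F [-3.0502 -1.3616  2.8607]
```

View pics/wrist3.png

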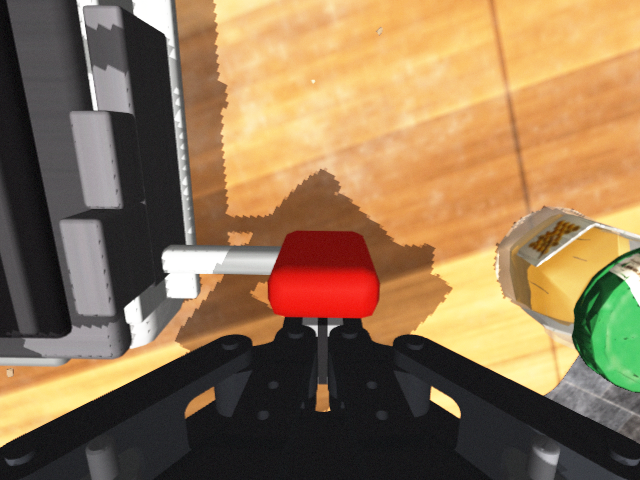

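Contact is made (3.4 N), with the paddle centred at (323,275). Pushing to the first notch.

move_arm(
  plan=[
    [[0,0,0,0.006,0,-0.002,0],[0,0,0,0.012,0,-0.004,0],[0,0,0,0.018,0,-0.004,0],[0,0,0,0.024,0,-0.004,0],[0,0,0,0.03,0,-0.004,0]],
  ],
)

```text
time: 5.45
eef_pos: [0.6099, -0.0523, 0.0756]
tcp_rot: [0.974, 0.227, -0.006, -0.004]
contact_force: [-1.4, -2.0, 0.6]
opening: -0.002
```

```bash
python3 go.py .622 -.0485 .075; python3 -c "
from plant import *
s=get_state()['eef_pos'];print(s[0]*.8988+s[1]*.4384-.4944)"
```

```text
t 5.45 pos [ 0.6099 -0.0523  0.0756] rv [-0.6055  0.5844  0.1842] d [0.0125 0.002  0.0005] F [-1.4102 -1.9684  0.5629]
0.03084589769163254
```

move_arm(
  plan=[
    [[0,0,0,0.006,0,0,0],[0,0,0,0.011,0,0,0],[0,0,0,0.016,0,0,0],[0,0,0,0.021,0,0,0],[0,0,0,0.025,0,0,0]],
  ],
)

```text
time: 6.08
eef_pos: [0.6331, -0.0409, 0.0756]
tcp_rot: [0.974, 0.227, -0.006, -0.004]
contact_force: [-1.8, -0.6, 1.0]
opening: 0.002
```

```bash
python3 -c "
from h import *
s=get_state();f=s['contact_force'];s=s['eef_pos'];print(s,s[0]*.8988+s[1]*.4384-.4944,f)
im=read_camera('wrist');cv2.imwrite('pics/wrist4.png',im[:,:,::-1])"
```

```text
[ 0.63308848 -0.04089044  0.07556365] 0.05669355089504441 [-1.7732142  -0.63388186  1.01273401]
```

View pics/wrist4.png

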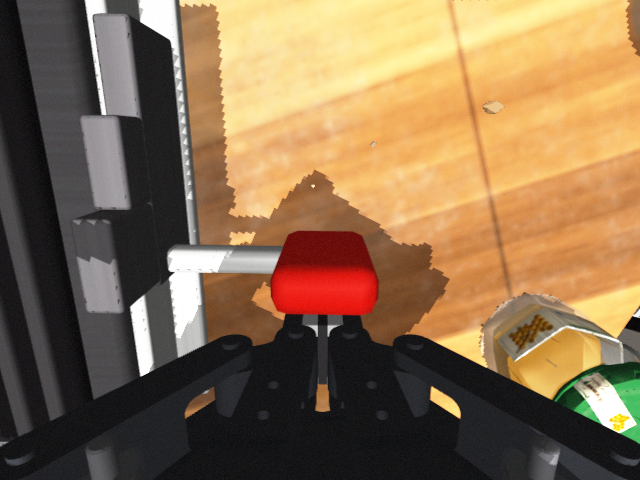

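Travel is about 57 mm. The paddle is still against the fingers and the jar is clear at (560,370). I'll make a small final push until the stop pushes back.

move_arm(
  plan=[
    [[0,0,0,0.002,0,0,0],[0,0,0,0.003,0,0,0],[0,0,0,0.004,0,0,0],[0,0,0,0.004,0,0,0],[0,0,0,0.004,0,0,0]],
  ],
)

```text
time: 6.75
eef_pos: [0.6356, -0.0397, 0.0755]
tcp_rot: [0.974, 0.227, -0.007, -0.004]
contact_force: [-4.9, -1.6, 2.9]
opening: 0.0
```

```bash
python3 -c "
from h import *
s=get_state();f=s['contact_force'];s=s['eef_pos'];print(s,s[0]*.8988+s[1]*.4384-.4944,f)"
```

```text
[ 0.63557285 -0.03970217  0.07547374] 0.059447446207641697 [-4.89907301 -1.56514116  2.89600937]
```

move_arm(
  plan=[
    [[0,0,0,0.002,0,0,0],[0,0,0,0.003,0,0,0],[0,0,0,0.004,0,0,0],[0,0,0,0.004,0,0,0],[0,0,0,0.004,0,0,0]],
  ],
)

```text
time: 7.38
eef_pos: [0.6355, -0.0398, 0.0755]
tcp_rot: [0.974, 0.227, -0.013, -0.004]
contact_force: [-13.8, -7.1, 7.3]
opening: -0.001
```

```bash
python3 -c "
from h import *
s=get_state();f=s['contact_force'];s=s['eef_pos'];print(s,s[0]*.8988+s[1]*.4384-.4944,f)"
```

```text
[ 0.63550073 -0.03975869  0.07551836] 0.05935784591355037 [-13.80490227  -7.09371369   7.34484856]
```

Hard end: it did not move with 15 N on it, at about 60 mm of travel. I'll back off and check.

move_arm(
  plan=[
    [[0,0,0,-0.01,0,0,0],[0,0,0,-0.025,0,0,0],[0,0,0,-0.04,0,-0.02,0],[0,0,0,-0.05,0,-0.07,0],[0,0,0,-0.06,0,-0.13,0]],
  ],
)

```text
time: 8.0
eef_pos: [0.5836, -0.0663, 0.2065]
tcp_rot: [0.974, 0.227, -0.014, -0.005]
contact_force: [1.3, -0.1, -0.0]
opening: -0.001
```

```bash
python3 - <<'E'
from h import *
from scipy.spatial.transform import Rotation as R
np.set_printoptions(precision=4,suppress=True)
s=get_state();im=read_camera("wrist");cv2.imwrite("pics/wrist5.png",im[:,:,::-1])
k=get_calibration("wrist");T=np.eye(4);T[:3,:3]=R.from_quat(s["tcp_rot"]).as_matrix();T[:3,3]=s["eef_pos"]
E=T@np.array(k["hand_eye"])
def wz(px,z):
    d=np.linalg.solve(np.array(k["mtx"]),[*px,1]);d=E[:3,:3]@[d[0],-d[1],-d[2]];o=E[:3,3];return o+d*(z-o[2])/d[2]
print(s["time"],s["eef_pos"],s["contact_force"])
for d in pinpoint("wrist","paddle")[:1]:
  w=wz(d["centre"],.084);print(d["centre"],d["p"],w,(w-[.5952,-.0605,.084])@[.8988,.4384,0])
E
```

```text
8.0 [ 0.5836 -0.0663  0.2065] [ 1.2709 -0.0967 -0.0223]
[325.3, 128.8] 0.75 [ 0.6487 -0.0349  0.084 ] 0.05928666792126334
```

View pics/wrist5.png

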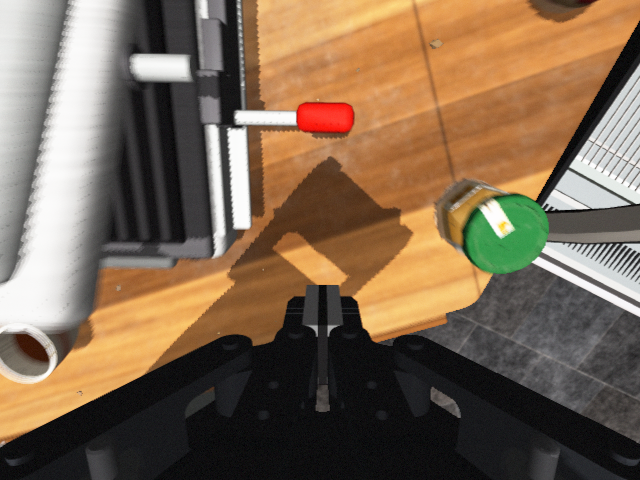

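The lever measures about 59 mm of travel, with its paddle now at (325,118), so it is on the second stop. Next I'll go up and over the handle.

```bash
python3 go.py .472 .109 .345
```

```text
t 8.1 pos [ 0.5888 -0.068   0.2159] rv [-0.1486  0.6286  0.2288] d [-0.028  -0.2107 -0.1282] F [-0.4247  0.1978  1.0178]
```

move_arm(
  plan=[
    [[0,0.6,0,-0.01,0,-0.06,0],[0,0.6,0,-0.028,0,-0.12,0],[0,0.6,0,-0.028,-0.05,-0.13,0],[0,0.6,0,-0.028,-0.1,-0.13,0],[0,0.6,0,-0.028,-0.155,-0.13,0]],
  ],
)

```text
time: 8.72
eef_pos: [0.4958, 0.06, 0.3465]
tcp_rot: [0.974, 0.226, 0.0, -0.001]
contact_force: [0.9, 0.2, -0.7]
opening: -0.005
```

```bash
python3 go.py .472 .109 .345; python3 - <<'E'
from h import *
im=read_camera("side");cv2.imwrite("pics/side6.png",im[:,:,::-1])
im=read_camera("wrist");cv2.imwrite("pics/wrist6.png",im[:,:,::-1])
E
```

```text
t 8.725 pos [0.4958 0.06   0.3465] rv [-0.1415 -0.0706  0.1608] d [ 0.0003 -0.0544  0.0016] F [ 0.9285  0.1696 -0.6713]
```

View pics/side6.png

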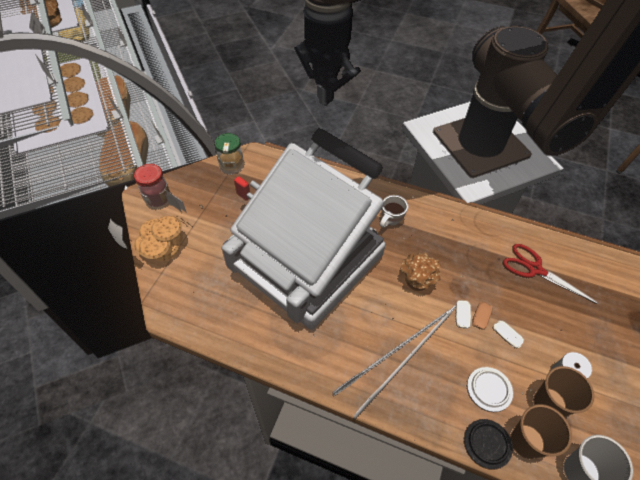

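View pics/wrist6.png

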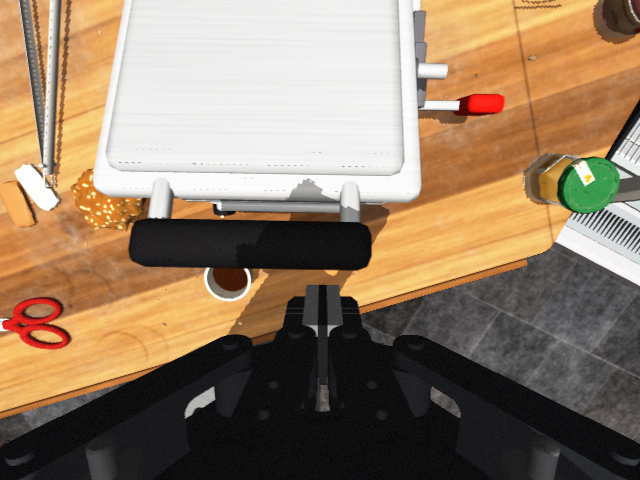

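The side view shows the lever's paddle at (242,187) and the lid still up. In the wrist view the handle spans columns 130–371, which puts its top at about z = 0.255, 48 mm to the left. I'll move over it and descend part of the way.

move_arm(
  plan=[
    [[0,0,0,0,-0.025,0,0],[0,0,0,-0.002,-0.048,0.01,0],[0,0,0,-0.003,-0.05,0.04,0],[0,0,0,-0.003,-0.05,0.06,0],[0,0,0,-0.003,-0.05,0.07,0]],
  ],
)

```text
time: 9.45
eef_pos: [0.4691, 0.1058, 0.275]
tcp_rot: [0.973, 0.229, -0.001, -0.002]
contact_force: [0.4, 0.5, 0.1]
opening: 0.003
```

```bash
python3 go.py .471 .105 .26; python3 - <<'E'
from h import *
im=read_camera("wrist");cv2.imwrite("pics/wrist7.png",im[:,:,::-1])
im=read_camera("side");cv2.imwrite("pics/side7.png",cv2.resize(im[40:280,180:460,::-1],None,fx=2.4,fy=2.4))
E
```

```text
t 9.45 pos [0.4691 0.1058 0.275 ] rv [-0.2656  0.0233  0.5023] d [0.0014 0.0016 0.015 ] F [0.3831 0.4997 0.1432]
```

View pics/wrist7.png

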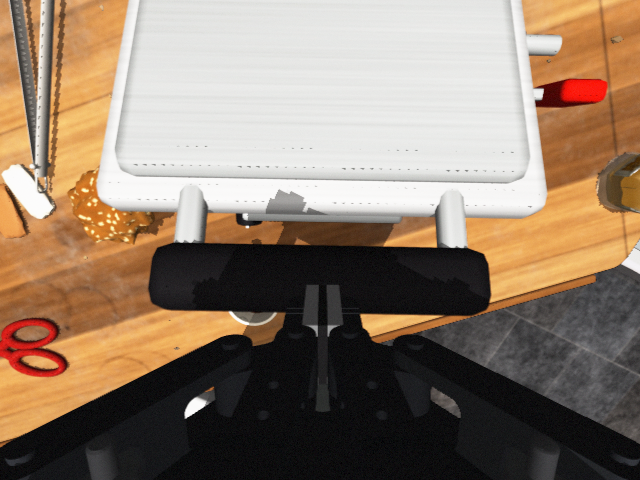

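View pics/side7.png

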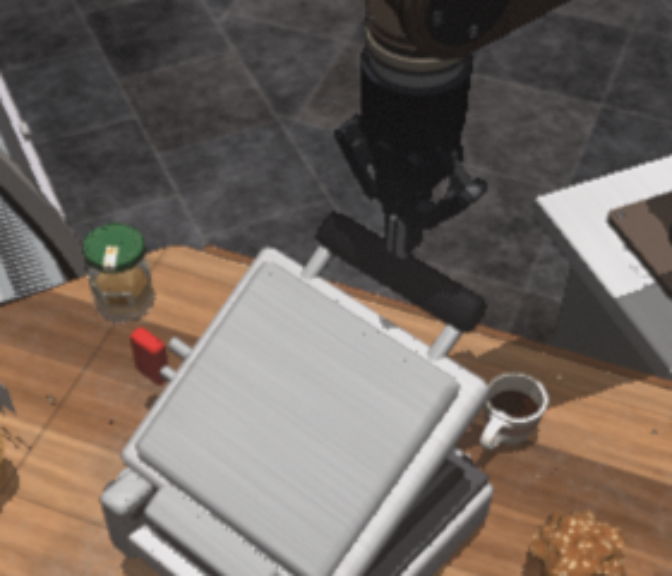

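The finger tip is over the middle of the bar, which spans columns 150–490 and rows 245–313, with about 18 mm to go. I'll descend to contact.

move_arm(
  plan=[
    [[0,0,0,0.002,0.001,0.005,0],[0,0,0,0.003,0.001,0.01,0],[0,0,0,0.003,0.001,0.014,0],[0,0,0,0.003,0.001,0.018,0],[0,0,0,0.002,0.001,0.021,0]],
  ],
)

```text
time: 10.18
eef_pos: [0.4714, 0.1058, 0.2544]
tcp_rot: [0.973, 0.229, -0.001, -0.002]
contact_force: [0.0, 0.0, 3.5]
opening: -0.003
```

```bash
python3 go.py .471 .105 .255
```

```text
t 10.175 pos [0.4714 0.1058 0.2544] rv [-0.2509  0.0318  0.4984] d [-0.0007  0.0006 -0.0006] F [0.0388 0.024  3.4917]
```

move_arm(
  plan=[
    [[0,0,0,-0.002,0,0.005,0],[0,0,0,-0.004,0,0.01,0],[0,0,0,-0.006,0,0.015,0],[0,0,0,-0.008,0,0.02,0],[0,0,0,-0.01,0,0.025,0]],
  ],
)

```text
time: 10.8
eef_pos: [0.4621, 0.1014, 0.229]
tcp_rot: [0.973, 0.229, -0.001, -0.002]
contact_force: [-0.8, -0.2, 3.5]
opening: 0.002
```

```bash
python3 go.py .471 .105 .255
```

```text
t 10.8 pos [0.4621 0.1014 0.229 ] rv [-0.2655  0.045   0.4978] d [ 0.0095  0.0007 -0.026 ] F [-0.7676 -0.2029  3.5018]
```

move_arm(
  plan=[
    [[0,0,0,-0.0015,0,0.005,0],[0,0,0,-0.003,0,0.01,0],[0,0,0,-0.0045,0,0.015,0],[0,0,0,-0.006,0,0.02,0],[0,0,0,-0.007,0,0.025,0]],
  ],
)

```text
time: 11.42
eef_pos: [0.4556, 0.0984, 0.2036]
tcp_rot: [0.973, 0.229, -0.001, -0.002]
contact_force: [-1.4, -0.0, 2.3]
opening: 0.001
```

```bash
python3 go.py .471 .105 .255;  python3 - <<'E'
from h import *
im=read_camera("wrist");cv2.imwrite("pics/wrist8.png",im[:,:,::-1])
E
```

```text
t 11.425 pos [0.4556 0.0984 0.2036] rv [-0.2728  0.0638  0.4987] d [ 0.0167  0.0007 -0.0515] F [-1.3895 -0.0393  2.3185]
```

View pics/wrist8.png

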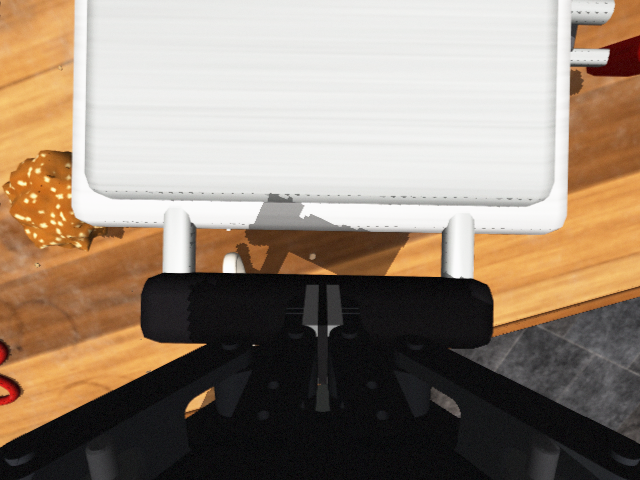

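The bar now spans rows 272–345, so its centre is about 7 mm in front of the tip. I'll recentre while going down.

move_arm(
  plan=[
    [[0,0,0,-0.003,0,0.004,0],[0,0,0,-0.006,0,0.008,0],[0,0,0,-0.008,0,0.012,0],[0,0,0,-0.01,0,0.016,0],[0,0,0,-0.011,0,0.019,0]],
  ],
)

```text
time: 12.1
eef_pos: [0.4453, 0.0933, 0.1836]
tcp_rot: [0.973, 0.229, -0.001, -0.002]
contact_force: [2.6, 0.3, 2.4]
opening: 0.001
```

```bash
python3 go.py .471 .105 .255;  python3 - <<'E'
from h import *
im=read_camera("wrist");cv2.imwrite("pics/wrist9.png",im[:,:,::-1])
E
```

```text
t 12.1 pos [0.4453 0.0933 0.1836] rv [-0.2726  0.0959  0.4942] d [ 0.0281  0.0007 -0.0715] F [2.5816 0.3162 2.4256]
```

View pics/wrist9.png

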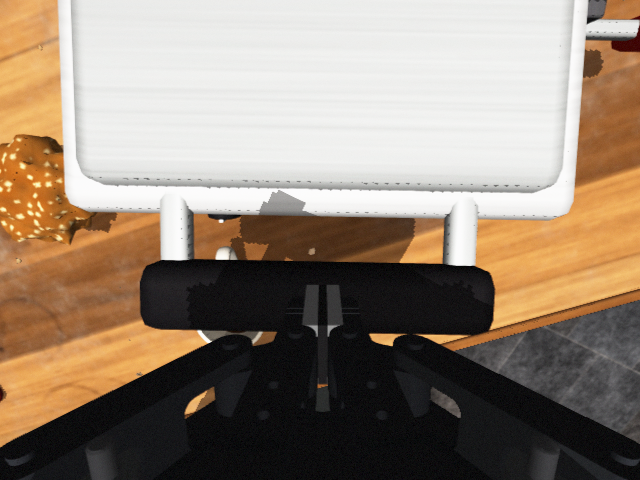

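Better centred now (bar rows 260–332). I'll press the last few millimetres gently until it rests on the stop.

move_arm(
  plan=[
    [[0,0,0,-0.001,0,0.002,0],[0,0,0,-0.002,0,0.004,0],[0,0,0,-0.002,0,0.006,0],[0,0,0,-0.002,0,0.007,0],[0,0,0,-0.002,0,0.007,0]],
  ],
)

```text
time: 12.78
eef_pos: [0.4437, 0.0926, 0.1788]
tcp_rot: [0.973, 0.229, -0.001, -0.002]
contact_force: [-3.3, 2.2, 12.3]
opening: -0.001
```

```bash
python3 go.py .4453 .0933 .18
```

```text
t 12.775 pos [0.4437 0.0926 0.1788] rv [-0.2787  0.1068  0.511 ] d [ 0.0017  0.0001 -0.0012] F [-3.2707  2.1647 12.3022]
```

It's resting on the stop: z has held at 0.179 with 12 N on it, against the expected 0.18. Lifting straight off.

move_arm(
  plan=[
    [[0,0,0,0,0,-0.01,0],[0,0,0,0,0,-0.04,0],[0,0,0,0,0,-0.09,0],[0,0,0,0,0,-0.14,0],[0,0,0,0,0,-0.18,0]],
  ],
)

```text
time: 13.4
eef_pos: [0.4437, 0.0917, 0.3602]
tcp_rot: [0.973, 0.229, -0.002, -0.002]
contact_force: [0.2, -0.1, -0.2]
opening: 0.002
```

move_arm(
  plan=[
    [[0,0,0,0,-0.04,0,0],[0,0,0,0,-0.08,0,0],[0,0,0,0,-0.12,0,0],[0,0,0,0,-0.15,0,0],[0,0,0,0,-0.15,0,0]],
  ],
)

```text
time: 14.02
eef_pos: [0.3753, 0.2267, 0.36]
tcp_rot: [0.973, 0.231, -0.004, -0.002]
contact_force: [0.1, -0.3, -0.0]
opening: 0.0
```

```bash
python3 go.py .4453 .0933 .18;python3 - <<'E'
from h import *
np.set_printoptions(precision=3,suppress=True)
for c in("side","top"):
    im=read_camera(c);cv2.imwrite(f"pics/{c}10.png",im[:,:,::-1])
    for q in("the_honey_jar","the_espresso_cup","the_muffin","the_tongs"):
        print(c,q,[atz(c,d["centre"],0) for d in pinpoint(c,q)[:1]])
    for q,z in(("paddle",.084),("handle",.18)):
        print(c,q,[(d["centre"],d["p"],atz(c,d["centre"],z)) for d in pinpoint(c,q)[:1]])
E
```

```text
t 14.025 pos [0.3753 0.2267 0.36  ] rv [-0.2665  0.367   0.6986] d [0.0038 0.1514 0.1793] F [ 0.0807 -0.3117 -0.0434]
side the_honey_jar [array([ 0.634, -0.179,  0.   ])]
side the_espresso_cup [array([0.367, 0.133, 0.   ])]
side the_muffin [array([ 0.374,  0.306, -0.   ])]
side the_tongs [array([0.485, 0.432, 0.   ])]
side paddle [([244.3, 185.7], 0.73, array([ 0.648, -0.037,  0.084]))]
side handle [([352.3, 169.0], 0.9, array([0.444, 0.092, 0.18 ]))]
top the_honey_jar [array([ 0.643, -0.179,  0.   ])]
top the_espresso_cup [array([0.352, 0.135, 0.   ])]
top the_muffin [array([0.38 , 0.299, 0.   ])]
top the_tongs [array([0.488, 0.444, 0.   ])]
top paddle [([376.2, 190.8], 0.68, array([ 0.642, -0.032,  0.084]))]
top handle [([370.6, 253.9], 0.61, array([0.442, 0.084, 0.18 ]))]
```

View pics/side10.png

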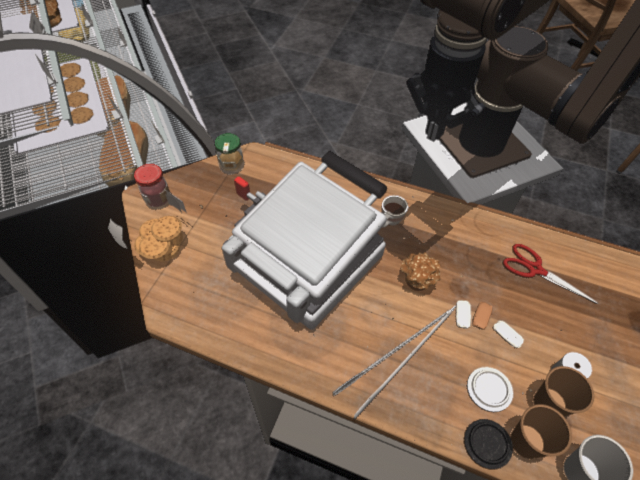

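View pics/top10.png

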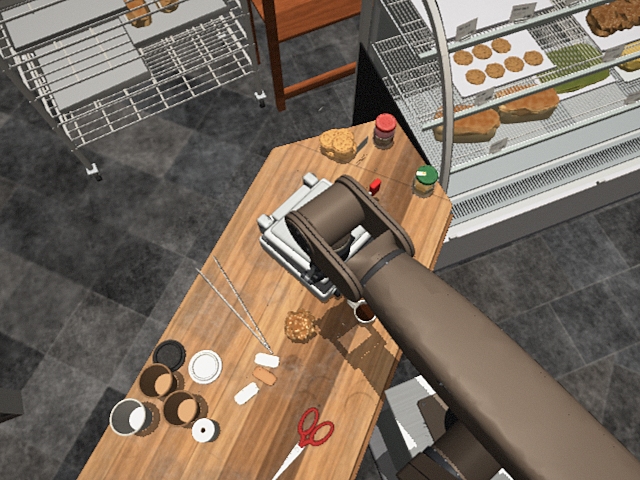

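The side view shows the lid lowered, the handle at (353,172), the lever's paddle at (242,187), and the loose items where they were. The gripper is clear of everything.

```bash
python3 -c "
from plant import ticket
print(ticket.sign_off())"
```

```text
the job is handed in; nothing more can be done
None
```

The press is set for open melts. The lever is at its second stop at the rear, the lid rests on that stop, and I handed the job in at about 14.5 s.

- **Lever:** With the lid still up, I pushed the paddle to the rear with closed fingers, past the first notch. It stopped moving at the hard end with 15 N on it. The wrist camera then measured 59 mm of travel.
- **Lid:** I pushed it down by the top of its handle at about 40 mm/s or less. It came to rest at 0.179 m against the expected 0.18 m, still holding at 12 N. I then lifted straight off, and the side camera put the handle at the position expected for that stop.
- **Loose items:** The muffin, cup, jar and tongs measured within about 10 mm of where they started, which is the cameras' scatter. No shift shows in the pictures.
- **Disagreements:** My first estimate of the handle height from the camera fit was about 2 cm too high, so I used the wrist camera and contact instead. Halfway down the tip sat about 7 mm behind the handle's centre, and I recentred it. In the last top view the arm hid part of the press, so the lid check rests on the side camera and the contact reading.

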